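Balance the centrifuge rotor

TASK

The centrifuge rotor has been loaded out of balance: each of its six buckets holds a tube, but no tube faces its own kind. Rearrange the tubes so that each one stands straight across the rotor from the other tube of its kind, all six fully down in the buckets. The white stand is free for parking a tube while you swap places; keep the tubes upright, so that none tips over or falls on the bench.

Things in the scene. Friction and masses are not known exactly. Their poses are not given: they have to be found in the camera images.
- rotor: six-place centrifuge rotor, 215 mm across, fixed: six vertical steel buckets round a six-armed hub, axes 80 mm from the centre, 60 degrees apart, the first along its x (all alike). Mouth 46 mm wide, 64 mm above the bench, narrowing in 18 mm to a 33 mm bore; bucket floor 17 mm above the bench; rims 52 mm wide. Black knob in the middle, 31 mm wide, top at 78 mm. Origin on the bench under the centre
- tube_stand: white three-place tube stand (base 66 x 196 x 10 mm), empty, fixed: three cups in a row along its y at -62, 0 and +62 mm, mouths 46 mm wide at 62 mm above the bench, narrowing to a 33 mm bore, floor 15 mm above the bench; use any. Origin on the bench under the middle cup
- tall_1: one of the two alike: tall 50 ml centrifuge tube: clear body 29 mm in diameter, conical tip; blue ribbed screw cap 33 mm in diameter fills its top 22 mm; 115 mm long, 0.05 kg. Take it by the cap. Origin at the centre of the tip, z along the tube to the cap
- tall_2: the other one: tall 50 ml centrifuge tube: clear body 29 mm in diameter, conical tip; blue ribbed screw cap 33 mm in diameter fills its top 22 mm; 115 mm long, 0.05 kg. Take it by the cap. Origin at the centre of the tip, z along the tube to the cap
- short_1: one of the two alike: short centrifuge tube: clear body 29 mm in diameter, conical tip; wide white flat-topped cap 36 mm in diameter fills its top 22 mm; 88 mm long, 0.04 kg. Take it by the cap. Origin at the centre of the tip, z along the tube to the cap
- short_2: the other one: short centrifuge tube: clear body 29 mm in diameter, conical tip; wide white flat-topped cap 36 mm in diameter fills its top 22 mm; 88 mm long, 0.04 kg. Take it by the cap. Origin at the centre of the tip, z along the tube to the cap
- stem_1: one of the two alike: stem-capped tube: milky body 29 mm in diameter, round bottom; bare aluminium cap disc 33 mm wide, 74 to 83 mm above the bottom, with a narrow knurled stem 20 mm in diameter and 19 mm high on it; 102 mm long in all, 0.05 kg. Take it by the stem. Origin at the centre of the bottom, z along the tube to the stem
- stem_2: the other one: stem-capped tube: milky body 29 mm in diameter, round bottom; bare aluminium cap disc 33 mm wide, 74 to 83 mm above the bottom, with a narrow knurled stem 20 mm in diameter and 19 mm high on it; 102 mm long in all, 0.05 kg. Take it by the stem. Origin at the centre of the bottom, z along the tube to the stem
Not all that is in view belongs to the job. What is shaped like the stem_2 but turquoise or yellow is not meant.

How it is judged:
By the outcome, as a careful person would: the job done as asked, in the order asked, and still so for the second after the job is handed in, with the robot touching nothing.
It also fails if it takes over 99 s, if anything falls off the work surface, if the arm or the gripper's body presses on something with over 40 N, if the wrist force passes 120 N, or if a joint passes its speed limit or range.

ROBOT

A 6-joint arm with a two-finger parallel gripper is mounted at the origin on a cart in front of the work surface, level with it; the furniture and walls round the work are solid. World frame = base frame: x ahead of the robot, y to its left, z up, the work surface at z = 0. Lengths are in m, angles in rad, forces in N, time in s.
With the tool pointing down it reaches from about 0.3 to 0.875 m from the base axis. Payload 6.4 kg.
Tool frame: the origin (TCP) lies between the finger pads; the fingertips stand 22 mm ahead of it and the grasp point (between the pads) lies 3 mm ahead of it; z points along the fingers, y is the line along which they close (so a half turn about z gives the same grasp; the last joint's range is limited). The gripper opens to 85 mm and grips with 20 to 120 N. Pads are 22 mm wide; open, the fingers measure 114 mm over their backs; the gripper's body (76 mm by 85 mm) begins 54 mm behind the grasp point. The pads swing forward as they close: fully open they stand 13 mm farther back than shut.
Start: joints at [1.065, 0.181, 1.607, -0, 1.354, -0.206], TCP at [0.17, 0.549, 0.253] pointing down, gripper open.
Joint ranges: [-2.99, 2.99], [-0.89, 2.07], [0.3, 2.58], [-1.14, 4.28], [0, 2.63], [-3.12, 3.12]. Speed limits (rad/s): [2.57, 2.57, 3.01, 3.14, 3.14, 3.14].

INTERFACE

Orientations are given as a unit quaternion [w, x, y, z].
In Python, from bench import ctrl, imaging, workorder gives the robot as it stands.
- The arm moves only by the shell command python3 -m pendant 'ROWS' [OPENING]. ROWS is JSON, a list of rows, each a list of 4 numbers: the shift along the tool's x, y, z in cm, then the turn about the tool's z in degrees. In form: [[dx, dy, dz, roll], ...]. A call has 1 to 12 rows; each row is the pose to reach, as a shift and turn from the pose commanded when the call began, along the tool's axes at that moment; what a row does not reach only later rows make up. A row lasts 1/12 s, in which the tool goes at most 41.7 mm and 7.16 degrees, less where a joint would pass 70% of its speed; a pose out of reach is approached as far as the arm can. A call with a gripper value outside its range is refused whole. OPENING is the opening, from 0 (shut) to 1 (fully open), set as the call begins (- or left out, the last holds). The fingers move at their own pace and stop on an object; the grip force is fixed at half the most. Time passes only in rows, so rows that repeat a pose let the fingers close. It gives the time, the measured TCP pose, the force, the opening and the grip force at its end, in the units of the state.
- ctrl.get_obs(): the state, without advancing time (a new reading comes with each control period).
- imaging.camera(name): name is "scene" or "top"; returns the picture (480x640x3 uint8, red, green, blue); there is no depth.
- imaging.camera_info(name): a dict with "K" (3x3 intrinsics, pixels), "T" (4x4, takes a point from camera to world coordinates). Camera axes: x right, y up, looking along -z (the intrinsics and any distortion apply to the point x, -y, -z); pixel columns grow to the right and rows downward; lengths in m; the calibration is good to about 2 mm. A picture is of the moment at which its call begins. camera_info takes no time and is no camera call.
- workorder.hand_in(): hands the job in; it is judged then, once.
The state is a dict: "time_s": time; "q": joint angles; "dq": joint speeds; "joint_efforts": joint torques, N m; "eef_pos": TCP position; "eef_rot": TCP orientation; "wrist_force": force on the tool from outside, world axes, zero at the start; "torque": the same for the moment, N m; "opening": opening from 0.0 (shut) to 1.0 (fully open); "grasp_force": force on a finger pad.
Only numpy, scipy, OpenCV 4.12 (cv2) and the standard library are available. Lean on these libraries where they do the work, as an engineer would, in place of code of your own. Each camera call takes 0.05 s, during which the arm holds its last target. There are 200 camera calls.

## Working session

There is one attempt and no reset: what is moved stays moved. The work goes in short steps, Python scripts to look and compute and a shell command to move; the robot and the scene stay as the last step left them, time stands still between calls to the robot, and variables do not carry over. Pictures are saved under pics/ and viewed, at most 14 in all, crops included, and the job is handed in when it is done.

```bash
mkdir -p pics; ls; python3 - <<'E'
from bench import ctrl, imaging
import cv2
for n in ("scene","top"):
    cv2.imwrite(f"pics/{n}0.png", imaging.camera(n)[:,:,::-1])
    i=imaging.camera_info(n); print(n,i)
o=ctrl.get_obs(); print(o)
E
```

```text
pics
scene {'K': array([[537.81753932,   0.        , 321.55478307],
       [  0.        , 537.81753932, 245.94988861],
       [  0.        ,   0.        ,   1.        ]]), 'T': array([[ 0.90012043,  0.25146004, -0.35574015,  0.27115106],
       [-0.43495958,  0.56441329, -0.70160373, -0.60365258],
       [ 0.02435917,  0.78626044,  0.61741489,  0.58750122],
       [ 0.        ,  0.        ,  0.        ,  1.        ]])}
top {'K': array([[491.39338493,   0.        , 321.40105468],
       [  0.        , 491.39338493, 238.38447957],
       [  0.        ,   0.        ,   1.        ]]), 'T': array([[-4.39013104e-03,  9.93140451e-01, -1.16845073e-01,
         4.48132382e-01],
       [-9.99989227e-01, -4.53619876e-03, -9.84198431e-04,
        -1.26934286e-02],
       [-1.50747975e-03,  1.16839494e-01,  9.93149667e-01,
         8.85778068e-01],
       [ 0.00000000e+00,  0.00000000e+00,  0.00000000e+00,
         1.00000000e+00]])}
{'time_s': 0.1, 'q': array([ 1.06468267e+00,  1.81462415e-01,  1.60791267e+00,  2.58446944e-05,
        1.35378568e+00, -2.06307752e-01]), 'dq': array([ 0.00079685, -0.00169487, -0.00420122,  0.00141707,  0.00155528,
        0.00034473]), 'joint_efforts': array([-3.06350894e-04, -4.45870435e+01, -3.52242100e+01, -3.27579291e-04,
        3.98433418e-03,  3.22909375e-05]), 'eef_pos': array([0.16957064, 0.54894788, 0.25247439]), 'eef_rot': array([-2.85244282e-04,  1.49344887e-01,  9.88784855e-01, -7.30434458e-04]), 'wrist_force': array([-0.43278467, -0.36961564, -0.05523124]), 'torque': array([-0.01057096, -0.0007287 , -0.03770625]), 'grasp_force': 0.0, 'opening': 1.0029369567640853}
```

View pics/scene0.png

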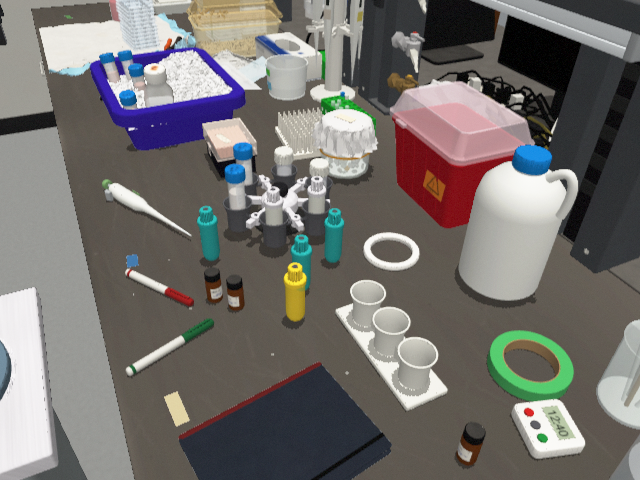

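View pics/top0.png

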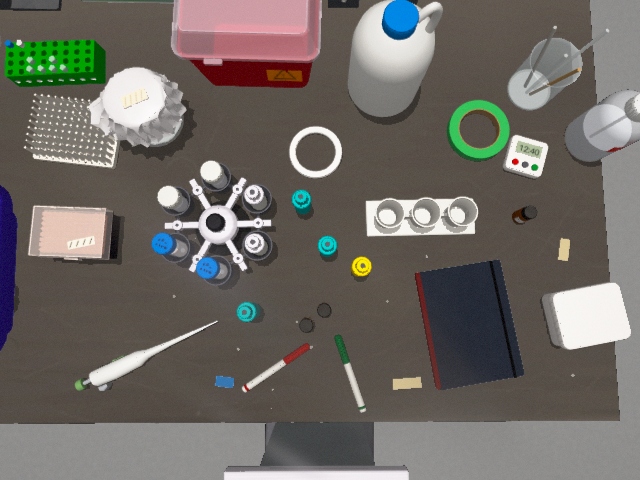

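Top view: the rotor knob is at (217,224). Clockwise round it are W(213,176), S(255,196), S(257,244), B(208,268), B(163,244), W(173,199). The empty stand cups are at (388,214), (426,213) and (462,212).
Possible mix-ups are turquoise (302,202), (327,245) and (246,312), yellow (361,266), and the blue-capped tubes in the ice box. None of these stand in the rotor.
Plan: one 3-cycle. Park blue P3, then W P5→P3, stem P1→P5, and blue→P1.

```bash
cat > h.py <<'E'
import numpy as np, cv2
from bench import ctrl, imaging
def ray(n,uv,z):
    i=imaging.camera_info(n);K,T=i["K"],i["T"]
    d=np.linalg.inv(K)@[uv[0],uv[1],1]; d=T[:3,:3]@[d[0],-d[1],-d[2]]
    p=T[:3,3]; return (p+d*(z-p[2])/d[2])[:2]
def proj(n,P):
    i=imaging.camera_info(n);K,T=i["K"],i["T"]
    c=T[:3,:3].T@(np.array(P)-T[:3,3]); u=K@[c[0],-c[1],-c[2]]; return u[:2]/u[2]
def delta(target):  # world offset -> tool-axis cm
    o=ctrl.get_obs();w,x,y,z=o["eef_rot"]
    from scipy.spatial.transform import Rotation as R
    r=R.from_quat([x,y,z,w]).as_matrix()
    return (r.T@(np.array(target)-o["eef_pos"])*100).round(2), r.round(3)
E
python3 - <<'E'
from h import *
im=imaging.camera("top")[:,:,::-1]
a=cv2.resize(im[150:290,140:290],None,fx=4,fy=4,interpolation=cv2.INTER_CUBIC)
cv2.imwrite("pics/rot.png",a)
b=cv2.resize(im[190:245,360:485],None,fx=6,fy=6,interpolation=cv2.INTER_CUBIC)
cv2.imwrite("pics/st.png",b)
o=ctrl.get_obs();print(delta(o["eef_pos"])[1])
print(ray("top",(217,222),.078), ray("top",(426,213),.062))
E
```

```text
[[-0.955  0.295 -0.001]
 [ 0.295  0.955 -0.001]
 [ 0.    -0.001 -1.   ]]
[0.57138356 0.16152543] [ 0.58763278 -0.18964827]
```

View pics/rot.png

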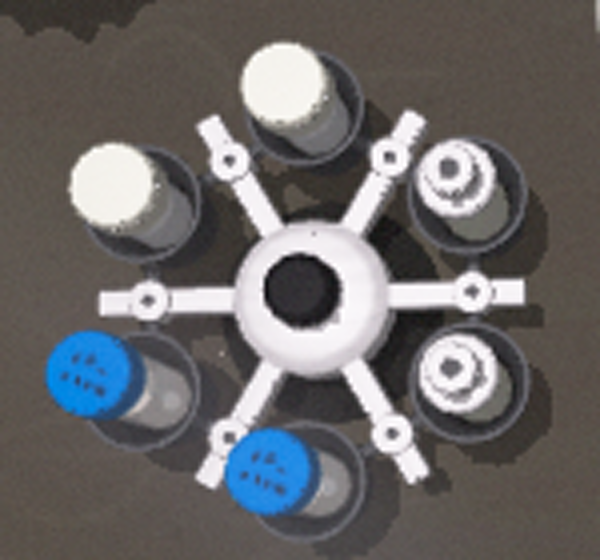

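View pics/st.png

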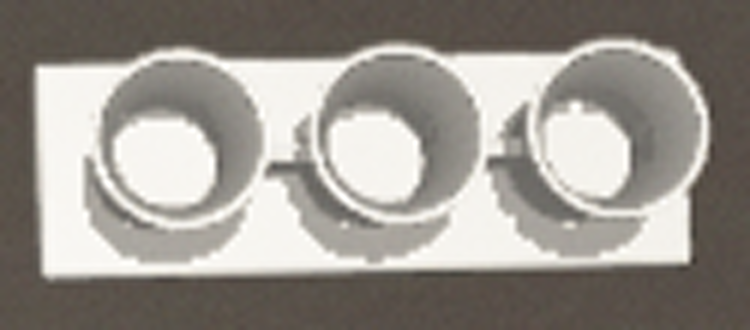

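Crop: the six rims centre at about (303,107), (468,195), (470,382), (307,482), (142,388), (145,203), all in 4x crop pixels. The two stem tubes in the rotor are bare metal, so they are the right ones. The stand mouths are at (181,137), (398,132) and (618,127) in 6x crop pixels.

```bash
python3 - <<'E'
from h import *
f=lambda c,s,o:(np.array(c)+.5)/s+o-.5
R=np.array([ray("top",f(c,4,(140,150)),.064) for c in [(303,107),(468,195),(470,382),(307,482),(142,388),(145,203)]])
c=R.mean(0); d=R-c
a=np.unwrap(np.arctan2(d[:,1],d[:,0])); a0=(a+np.arange(6)*np.pi/3).mean()
print("c",c,"r",np.hypot(*d.T).round(4),"ang",np.degrees(a).round(1),np.degrees(a0))
H=np.array([c+.08*np.array([np.cos(a0-k*np.pi/3),np.sin(a0-k*np.pi/3)]) for k in range(6)])
print("P",H.round(4).tolist())
print("knob",ray("top",f((301,290),4,(140,150)),.078))
for n,u,z in [("W0",(285,83),.105),("S1",(449,168),.119),("S2",(450,368),.119),("B3",(259,469),.132),("B4",(92,370),.132),("W5",(113,183),.105)]:
    print(n,ray("top",f(u,4,(140,150)),z).round(4))
S=[ray("top",f(u,6,(360,190)),.062) for u in [(181,137),(398,132),(618,127)]];print("stand",np.round(S,4))
for k,p in enumerate(H): print(k,proj("scene",[*p,.064]).round(0))
print([proj("scene",[*s,.062]).round(0) for s in S])
print(delta([H[3][0],H[3][1],.25])[0])
E
```

```text
c [0.57255151 0.16607429] r [0.0799 0.0796 0.0798 0.0804 0.0792 0.0791] ang [   2.1  -58.8 -119.  -178.5 -239.2 -299.1] 1.2595010206791744
P [[0.6525, 0.1678], [0.6141, 0.0977], [0.5341, 0.0959], [0.4926, 0.1643], [0.531, 0.2345], [0.611, 0.2362]]
knob [0.57118982 0.16505444]
W0 [0.6522 0.1674]
S1 [0.6137 0.0982]
S2 [0.5337 0.0969]
B3 [0.4936 0.1678]
B4 [0.5321 0.2332]
W5 [0.6112 0.2361]
stand [[ 0.5889 -0.1281]
 [ 0.5901 -0.1896]
 [ 0.5912 -0.2519]]
0 [319. 182.]
1 [316. 206.]
2 [274. 217.]
3 [237. 202.]
4 [245. 178.]
5 [284. 169.]
[array([368., 291.]), array([391., 319.]), array([418., 351.])]
[-42.22 -27.22   0.29]
```

```bash
python3 -m pendant '[[-42.2,-27.2,0,-17.2],[-42.2,-27.2,0,-17.2],[-42.2,-27.2,0,-17.2],[-42.2,-27.2,0,-17.2],[-42.2,-27.2,0,-17.2],[-42.2,-27.2,0,-17.2],[-42.2,-27.2,0,-17.2],[-42.2,-27.2,0,-17.2],[-42.2,-27.2,0,-17.2],[-42.2,-27.2,0,-17.2],[-42.2,-27.2,0,-17.2],[-42.2,-27.2,0,-17.2]]' 0.65
python3 -m pendant '[[0,0,0,0],[0,0,0,0],[0,0,0,0]]'
python3 - <<'E'
from h import *
print(delta([.493,.166,.122]))
cv2.imwrite("pics/a.png", imaging.camera("scene")[60:360,100:500,::-1])
E
```

```text
time_s: 1.15
eef_pos: [0.4881, 0.1694, 0.2533]
eef_rot: [0.0, -0.0, 1.0, 0.0]
wrist_force: [0.1, 0.6, -0.3]
opening: 0.649
grasp_force: 0.0
time_s: 1.4
eef_pos: [0.4868, 0.1712, 0.2528]
eef_rot: [-0.001, 0.0, 1.0, 0.0]
wrist_force: [-1.5, 0.2, -0.5]
opening: 0.65
grasp_force: 0.0
(array([-0.63, -0.53, 13.08]), array([[-1.   ,  0.001, -0.001],
       [ 0.001,  1.   ,  0.   ],
       [ 0.001,  0.   , -1.   ]]))
```

View pics/a.png

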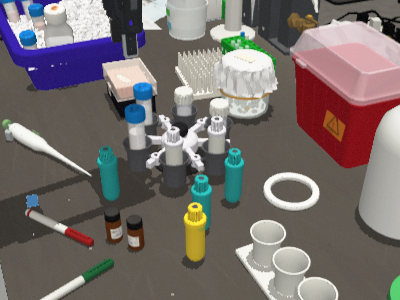

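The gripper hangs over P3, with its fingers near crop (130,45) and nothing touched. Next I align and descend.

```bash
python3 -m pendant '[[-0.6,-0.5,3,0],[-0.6,-0.5,6,0],[-0.6,-0.5,8,0],[-0.6,-0.5,8,0],[-0.6,-0.5,8,0]]'
python3 - <<'E'
from h import *
print(delta([.493,.166,.122])[0])
E
```

```text
time_s: 1.87
eef_pos: [0.4918, 0.1675, 0.1727]
eef_rot: [-0.001, -0.001, 1.0, -0.0]
wrist_force: [0.5, -0.2, 0.1]
opening: 0.648
grasp_force: 0.0
[-0.14 -0.15  5.07]
```

```bash
python3 -m pendant '[[-0.1,-0.1,2,0],[-0.1,-0.1,4,0],[-0.1,-0.1,5,0],[-0.1,-0.1,5,0]]'
python3 -m pendant '[[0,0,0,0],[0,0,0,0],[0,0,0,0],[0,0,0,0],[0,0,0,0],[0,0,0,0]]' 0
```

```text
time_s: 2.2
eef_pos: [0.4933, 0.1658, 0.1226]
eef_rot: [-0.001, -0.001, 1.0, -0.0]
wrist_force: [-0.8, 0.4, -0.7]
opening: 0.652
grasp_force: 0.0
time_s: 2.7
eef_pos: [0.4958, 0.1656, 0.1252]
eef_rot: [0.002, -0.0, 1.0, 0.0]
wrist_force: [0.3, 0.0, 6.6]
opening: 0.364
grasp_force: 59.9
```

```bash
python3 -m pendant '[[0,0,2,0],[0,0,-3,0],[0,0,-6,0],[0,0,-9,0],[0,0,-12,0],[0,0,-14,0],[0,0,-14,0]]' | head -1
python3 - <<'E'
from h import *
o=ctrl.get_obs();print(o["eef_pos"],o["opening"],o["wrist_force"]);print(delta([.589,-.128,.262])[0])
E
```

```text
time_s: 3.28
[0.49692452 0.1655466  0.26926003] 0.36782303906728775 [ 0.86125619 -0.03466405  0.10640831]
[ -9.19 -29.36   0.79]
```

I typed a wrong first row that pushed 2 cm down, so the tube may have slid in the grip. I'll check.

```bash
python3 - <<'E'
from h import *
im=imaging.camera("scene")[:,:,::-1]
print(proj("scene",[.497,.1655,.269]),proj("scene",[.497,.1655,.163]))
cv2.imwrite("pics/b.png", cv2.resize(im[20:230,150:350],None,fx=2.8,fy=2.8))
E
```

```text
[230.00056891  87.56979368] [235.21912744 150.13687038]
```

View pics/b.png

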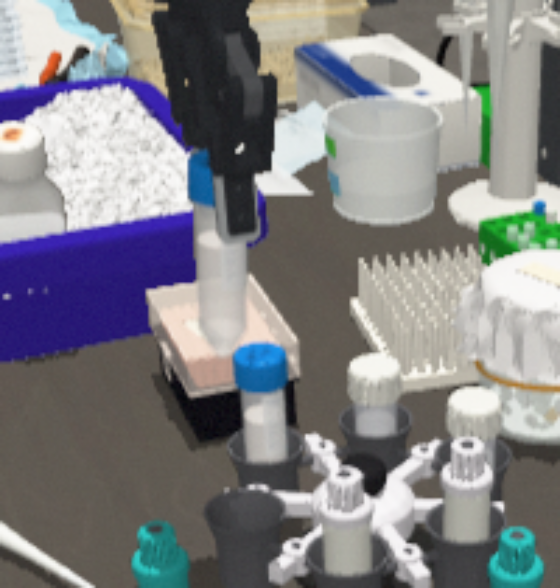

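The tube is held and near upright, its tip at crop (222,348). It slid up about 1 cm in the grip and the tip leans slightly toward −x. Now on to the stand's first cup.

```bash
python3 -m pendant '[[-1.1,-3.5,0,0],[-2.2,-7,0,0],[-3.4,-10.5,0,0],[-4.5,-14,0,0],[-5.6,-17.5,0,0],[-6.7,-21,0,0],[-7.8,-24.5,0,0],[-9,-28,0,0],[-9.4,-29.4,0,0],[-9.4,-29.4,0,0],[-9.4,-29.4,0,0]]' | head -2
python3 - <<'E'
from h import *
print(delta([.592,-.128,.172])[0])
E
```

```text
time_s: 4.25
eef_pos: [0.5876, -0.1288, 0.2615]
[-0.47  0.07  8.95]
```

```bash
python3 -m pendant '[[-0.4,0,3,0],[-0.4,0,6,0],[-0.4,0,9,0],[-0.4,0,9,0],[-0.4,0,9,0]]' | head -2
python3 - <<'E'
from h import *
print(delta([.592,-.128,.112])[0])
im=imaging.camera("scene")[:,:,::-1]
cv2.imwrite("pics/c.png", cv2.resize(im[140:380,290:480],None,fx=2.4,fy=2.4))
E
```

```text
time_s: 4.67
eef_pos: [0.5907, -0.1264, 0.1715]
[-0.15 -0.17  5.95]
```

View pics/c.png

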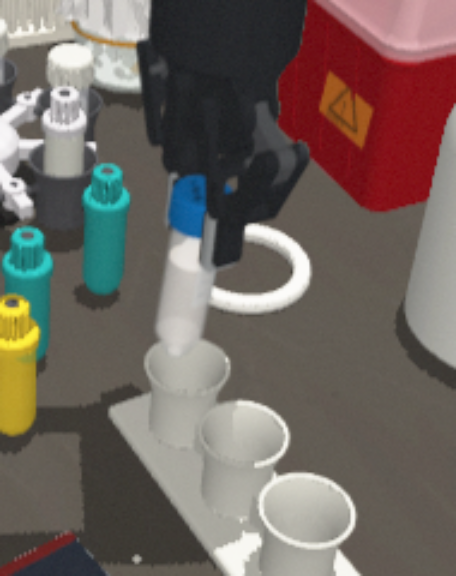

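The tip is entering the mouth at crop (178,350), with the mouth centre at (187,367). It still leans toward −x, so I add a small correction and go down.

```bash
python3 -m pendant '[[-0.5,-0.1,0,0],[-0.5,-0.1,1,0],[-0.5,-0.1,2,0],[-0.5,-0.1,3,0],[-0.4,-0.1,3.5,0]]'

```

```text
time_s: 5.13
eef_pos: [0.5956, -0.1293, 0.1364]
eef_rot: [-0.001, -0.0, 1.0, 0.0]
wrist_force: [-1.5, -0.1, -1.1]
opening: 0.369
grasp_force: 71.7
```

```bash
python3 -m pendant '[[0.1,0,0.7,0],[0.2,0,1.4,0],[0.3,0,2,0],[0.3,0,2,0]]'

```

```text
time_s: 5.47
eef_pos: [0.5931, -0.1291, 0.1169]
eef_rot: [-0.0, -0.0, 1.0, 0.001]
wrist_force: [2.7, 2.1, -1.8]
opening: 0.368
grasp_force: 71.6
```

```bash
python3 -m pendant '[[0.2,0,0.3,0],[0.3,0,0.5,0],[0.3,0,0.5,0]]'
python3 -m pendant '[[0,0,0,0],[0,0,0,0],[0,0,0,0],[0,0,0,0],[0,0,-3,0],[0,0,-6,0],[0,0,-9,0],[0,0,-12,0],[0,0,-12,0]]' 0.65
python3 - <<'E'
from h import *
im=imaging.camera("top")[:,:,::-1]
cv2.imwrite("pics/d.png", cv2.resize(im[150:290,140:440],None,fx=2.6,fy=2.6))
im=imaging.camera("scene")[:,:,::-1]
hsv=cv2.cvtColor(im,cv2.COLOR_BGR2HSV)[200:320,330:410]
m=cv2.inRange(hsv,(100,120,80),(120,255,255));n,l,s,c=cv2.connectedComponentsWithStats(m);print(s[1:]+[330,200,0,0,0],c[1:]+[330,200])
print(proj("scene",[.589,-.128,.119]))
print(delta([.612,.2365,.2])[0])
E
```

```text
time_s: 5.72
eef_pos: [0.5915, -0.1292, 0.1139]
eef_rot: [0.002, -0.0, 1.0, 0.0]
wrist_force: [4.7, 4.0, -1.2]
opening: 0.366
grasp_force: 71.9
time_s: 6.47
eef_pos: [0.5935, -0.1312, 0.2408]
eef_rot: [0.005, -0.0, 1.0, -0.002]
wrist_force: [1.4, -0.6, 0.9]
opening: 0.65
grasp_force: 0.0
[[358 249  26  26 555]] [[370.30630631 261.26666667]]
[371.09514914 260.54377716]
[-2.09 36.68  3.46]
```

View pics/d.png

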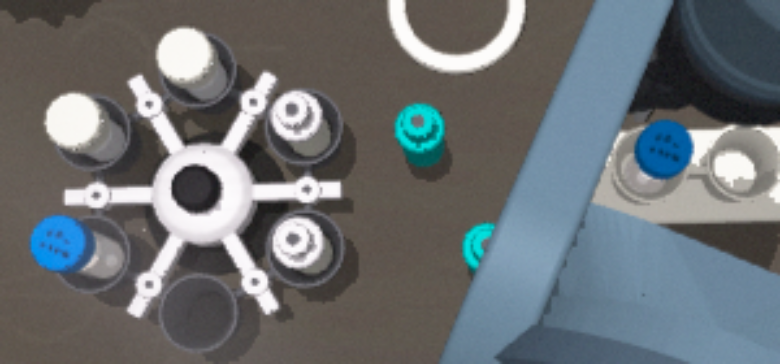

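Blue is seated in the stand: its cap in the scene matches a seated tube to within 1 px. P3 is empty at crop (198,313). Next is white P5.

```bash
python3 -m pendant '[[-0.2,4,0.5,0],[-0.4,8,1,0],[-0.6,12,1.5,0],[-0.8,16,2,0],[-1,20,2.5,0],[-1.2,24,3,0],[-1.5,28,3,0],[-1.8,32,3,0],[-1.8,35,3,0],[-1.8,36.7,3,0],[-1.8,36.7,3,0],[-1.8,36.7,3,0]]' | head -2
python3 - <<'E'
from h import *
print(delta([.6115,.236,.096])[0])
E
```

```text
time_s: 7.57
eef_pos: [0.607, 0.2379, 0.2013]
[-0.48 -0.17 10.52]
```

```bash
python3 -m pendant '[[-0.4,-0.2,2,0],[-0.4,-0.2,4,0],[-0.4,-0.2,5,0],[-0.4,-0.2,5,0]]' | head -2
python3 - <<'E'
from h import *
print(delta([.6115,.236,.096])[0])
E
```

```text
time_s: 7.9
eef_pos: [0.61, 0.2333, 0.1493]
[-0.18  0.28  5.32]
```

```bash
python3 -m pendant '[[-0.1,0.2,2,0],[-0.1,0.2,4,0],[-0.1,0.2,5.3,0],[-0.1,0.2,5.3,0],[-0.1,0.2,5.3,0]]'
python3 -m pendant '[[0,0,0,0],[0,0,0,0],[0,0,0,0],[0,0,0,0],[0,0,0,0],[0,0,0,0]]' 0
```

```text
time_s: 8.32
eef_pos: [0.613, 0.2368, 0.1]
eef_rot: [-0.001, 0.0, 1.0, -0.0]
wrist_force: [0.2, 0.3, 0.2]
opening: 0.656
grasp_force: 0.0
time_s: 8.82
eef_pos: [0.6146, 0.2375, 0.1023]
eef_rot: [0.002, -0.0, 1.0, 0.0]
wrist_force: [-0.3, -0.5, 6.6]
opening: 0.394
grasp_force: 60.1
```

```bash
python3 -m pendant '[[0,0,-2,0],[0,0,-5,0],[0,0,-8,0],[0,0,-11,0],[0,0,-13,0],[0,0,-13,0],[0,0,-13,0]]'
python3 - <<'E'
from h import *
print(delta([.4926,.1643,.226])[0])
o=ctrl.get_obs()["eef_pos"];print(proj("scene",o),proj("scene",o-[0,0,.079]))
im=imaging.camera("scene")[:,:,::-1]
cv2.imwrite("pics/e.png", cv2.resize(im[20:230,200:400],None,fx=2.8,fy=2.8))
E
```

```text
time_s: 9.4
eef_pos: [0.614, 0.2376, 0.2322]
eef_rot: [0.002, -0.0, 1.0, 0.0]
wrist_force: [-0.1, -0.2, -1.0]
opening: 0.395
grasp_force: 59.9
[12.15 -7.32  0.58]
[283.47267754  83.32826253] [284.31172582 125.49714177]
```

View pics/e.png

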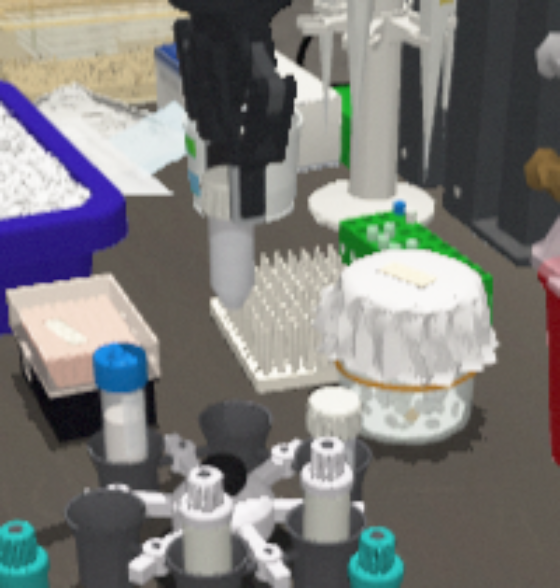

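White is held upright, its tip at crop (232,305) as predicted. Now to P3.

```bash
python3 -m pendant '[[2.4,-1.5,0,0],[5,-3,0,0],[8,-4.5,0,0],[10.5,-6,0,0],[12.1,-7.3,0,0],[12.1,-7.3,0,0],[12.1,-7.3,0,0]]' | head -2
python3 - <<'E'
from h import *
print(delta([.4926,.1643,.15])[0])
E
```

```text
time_s: 10.03
eef_pos: [0.4911, 0.1639, 0.229]
[-0.17  0.04  7.9 ]
```

```bash
python3 -m pendant '[[-0.2,0,3,0],[-0.2,0,6,0],[-0.2,0,8,0],[-0.2,0,8,0]]' | head -4
python3 - <<'E'
from h import *
print(delta([.4926,.1643,.102])[0])
E
```

```text
time_s: 10.37
eef_pos: [0.4913, 0.1643, 0.1449]
eef_rot: [-0.005, -0.0, 1.0, -0.0]
wrist_force: [-0.6, 0.3, -0.8]
[-0.17  0.    4.28]
```

```bash
python3 -m pendant '[[-0.1,0,1,0],[-0.1,0,2,0],[-0.1,0,3,0],[-0.1,0,4,0],[-0.1,0,4,0]]'
python3 -m pendant '[[0,0,0,0],[0,0,0,0],[0,0,0,0],[0,0,0,0],[0,0,-3,0],[0,0,-6,0],[0,0,-9,0],[0,0,-12,0],[0,0,-12,0]]' 0.65 | head -2
python3 - <<'E'
from h import *
print(delta([.6139,.098,.2])[0])
im=imaging.camera("scene")[:,:,::-1]
print(proj("scene",[.4926,.1643,.105]))
cv2.imwrite("pics/f.png", cv2.resize(im[80:270,180:380],None,fx=2.8,fy=2.8))
E
```

```text
time_s: 10.78
eef_pos: [0.4944, 0.1643, 0.1084]
eef_rot: [-0.001, -0.0, 1.0, -0.0]
wrist_force: [0.8, 0.9, -0.9]
opening: 0.398
grasp_force: 59.9
time_s: 11.53
eef_pos: [0.4989, 0.1647, 0.2376]
[-11.45  -6.69   3.89]
[235.51917363 181.47113592]
```

View pics/f.png

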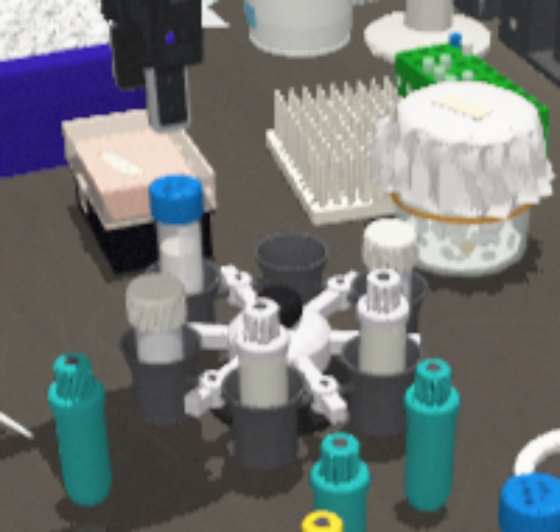

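White is seated at P3: cap top at crop (157,288), within 1.5 px of prediction. Next is the stem at P1.

```bash
python3 -m pendant '[[-2.5,-1.5,1,0],[-5,-3,2,0],[-7.5,-4.4,3,0],[-10,-5.8,3.5,0],[-11.4,-6.7,3.5,0],[-11.4,-6.7,3.5,0],[-11.4,-6.7,3.5,0]]' 0.48 | head -2
python3 - <<'E'
from h import *
print(delta([.6138,.098,.16])[0])
E
```

```text
time_s: 12.17
eef_pos: [0.6089, 0.0968, 0.1938]
[-0.5   0.12  3.38]
```

```bash
python3 -m pendant '[[-0.5,0.1,1.5,0],[-0.5,0.1,3.4,0],[-0.5,0.1,3.4,0],[-0.5,0.1,3.4,0]]' | head -2
python3 - <<'E'
from h import *
print(delta([.6138,.098,.124])[0])
E
```

```text
time_s: 12.5
eef_pos: [0.6123, 0.0991, 0.1601]
[-0.16 -0.12  3.61]
```

```bash
python3 -m pendant '[[-0.1,-0.1,1.5,0],[-0.1,-0.1,3,0],[-0.1,-0.1,3.6,0],[-0.1,-0.1,3.6,0],[-0.1,-0.1,3.6,0]]'
python3 -m pendant '[[0,0,0,0],[0,0,0,0],[0,0,0,0],[0,0,0,0],[0,0,0,0],[0,0,0,0]]' 0
```

```text
time_s: 12.92
eef_pos: [0.6153, 0.0976, 0.1261]
eef_rot: [0.0, -0.0, 1.0, 0.0]
wrist_force: [-0.0, 0.2, -0.3]
opening: 0.481
grasp_force: 0.0
time_s: 13.42
eef_pos: [0.6164, 0.0974, 0.1269]
eef_rot: [0.001, -0.0, 1.0, 0.0]
wrist_force: [-0.0, 1.1, 6.0]
opening: 0.205
grasp_force: 58.9
```

```bash
python3 -m pendant '[[0,0,-2,0],[0,0,-5,0],[0,0,-8,0],[0,0,-11,0],[0,0,-13.5,0],[0,0,-14,0],[0,0,-14,0]]'
python3 - <<'E'
from h import *
print(delta([.611,.2362,.262])[0])
o=ctrl.get_obs()["eef_pos"];print(proj("scene",o),proj("scene",o-[0,0,.110]))
im=imaging.camera("scene")[:,:,::-1]
cv2.imwrite("pics/g.png", cv2.resize(im[20:230,220:420],None,fx=2.4,fy=2.4))
E
```

```text
time_s: 14.0
eef_pos: [0.6165, 0.0973, 0.2679]
eef_rot: [0.002, -0.0, 1.0, -0.0]
wrist_force: [-0.0, 0.2, 0.4]
opening: 0.202
grasp_force: 58.9
[ 0.54 13.89  0.58]
[320.33916293  92.86355864] [318.79518105 157.54479109]
```

View pics/g.png

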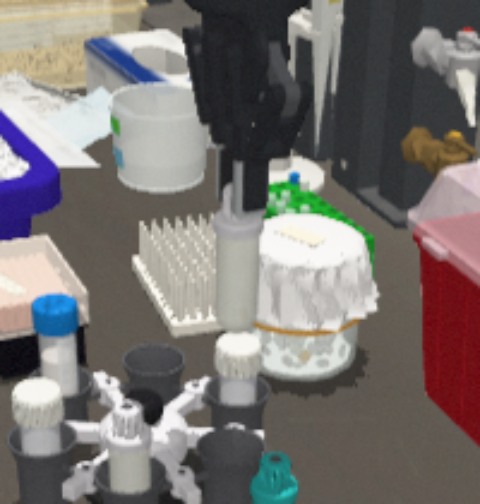

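The stem tube is held upright, its bottom at crop (236,330) as predicted. Now to P5.

```bash
python3 -m pendant '[[0.2,3,0,0],[0.3,6,0,0],[0.5,9,0,0],[0.5,12,0,0],[0.5,13.8,0,0],[0.5,13.8,0,0],[0.5,13.8,0,0]]' | head -2
python3 - <<'E'
from h import *
print(delta([.611,.2362,.175])[0])
E
```

```text
time_s: 14.63
eef_pos: [0.6089, 0.236, 0.2623]
[-0.25  0.03  8.73]
```

```bash
python3 -m pendant '[[-0.2,0,3,0],[-0.2,0,6,0],[-0.2,0,8.7,0],[-0.2,0,8.7,0],[-0.2,0,8.7,0]]' | head -4
python3 - <<'E'
from h import *
print(delta([.611,.2362,.128])[0])
E
```

```text
time_s: 15.05
eef_pos: [0.6107, 0.2338, 0.1756]
eef_rot: [-0.003, 0.0, 1.0, -0.001]
wrist_force: [0.1, -0.1, -0.1]
[-0.06  0.25  4.76]
```

```bash
python3 -m pendant '[[0,0.2,1,0],[0,0.2,2,0],[0,0.2,3,0],[0,0.2,4,0],[0,0.2,4.7,0],[0,0.2,4.7,0]]'
python3 -m pendant '[[0,0,0,0],[0,0,0,0],[0,0,0,0],[0,0,0,0],[0,0,-3,0],[0,0,-6,0],[0,0,-9,0],[0,0,-12,0],[0,0,-12,0]]' 0.5 | head -2
python3 - <<'E'
from h import *
print(delta([.589,-.128,.2])[0])
im=imaging.camera("scene")[:,:,::-1]
print(proj("scene",[.611,.2362,.119]))
cv2.imwrite("pics/i.png", cv2.resize(im[80:270,180:400],None,fx=2.6,fy=2.6))
im=imaging.camera("top")[:,:,::-1]
hsv=cv2.cvtColor(im,cv2.COLOR_BGR2HSV)[180:240,370:420]
m=cv2.inRange(hsv,(100,120,80),(120,255,255));n,l,s,c=cv2.connectedComponentsWithStats(m);print([ (a[4],ray("top",b+[370,180],.127)) for a,b in zip(s[1:],c[1:])])
E
```

```text
time_s: 15.55
eef_pos: [0.6111, 0.2371, 0.129]
eef_rot: [-0.002, -0.0, 1.0, -0.0]
wrist_force: [1.3, 0.2, -0.9]
opening: 0.2
grasp_force: 58.9
time_s: 16.3
eef_pos: [0.6156, 0.2381, 0.26]
[  2.76 -36.63   5.88]
[283.44950734 143.10147236]
[(np.int32(402), array([ 0.58660034, -0.12714114]))]
```

View pics/i.png

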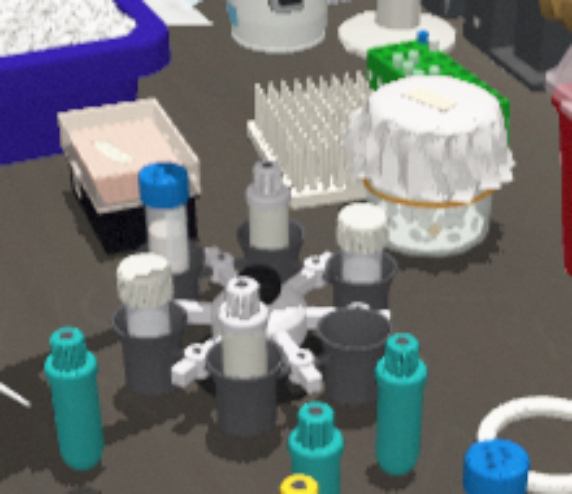

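The stem tube is seated at P5 (top at crop (266,168), predicted within 1.5 px) and P1 is empty. Now fetch the blue tube from the stand.

```bash
python3 -m pendant '[[0.2,-4,0.5,0],[0.5,-8,1,0],[0.8,-12,1.5,0],[1.1,-16,2,0],[1.4,-20,2.5,0],[1.7,-24,3,0],[2,-28,4,0],[2.4,-32,5,0],[2.7,-35,5.5,0],[2.7,-36.6,5.5,0],[2.7,-36.6,5.5,0],[2.7,-36.6,5.5,0]]' 0.65 | head -2
python3 - <<'E'
from h import *
print(delta([.588,-.128,.16])[0])
E
```

```text
time_s: 17.4
eef_pos: [0.5845, -0.1292, 0.1948]
[-0.36  0.12  3.48]
```

```bash
python3 -m pendant '[[-0.3,0.1,2,0],[-0.3,0.1,3.5,0],[-0.3,0.1,3.5,0],[-0.3,0.1,3.5,0]]' | head -2
python3 - <<'E'
from h import *
print(delta([.588,-.128,.119])[0])
E
```

```text
time_s: 17.73
eef_pos: [0.5876, -0.1259, 0.1602]
[-0.05 -0.22  4.11]
```

```bash
python3 -m pendant '[[0,-0.2,2,0],[0,-0.2,4.1,0],[0,-0.2,4.1,0],[0,-0.2,4.1,0]]' | head -2
python3 -m pendant '[[0,0,0,0],[0,0,0,0],[0,0,0,0],[0,0,0,0],[0,0,0,0],[0,0,0,0]]' 0
python3 -m pendant '[[0,0,-2,0],[0,0,-5,0],[0,0,-8,0],[0,0,-11,0],[0,0,-14,0],[0,0,-14,0],[0,0,-14,0]]'
python3 - <<'E'
from h import *
print(delta([.6141,.0977,.265])[0])
o=ctrl.get_obs()["eef_pos"];print(proj("scene",o),proj("scene",o-[0,0,.107]))
im=imaging.camera("scene")[:,:,::-1]
cv2.imwrite("pics/j.png", cv2.resize(im[120:330,280:480],None,fx=2.4,fy=2.4))
E
```

```text
time_s: 18.07
eef_pos: [0.5881, -0.1288, 0.1203]
time_s: 18.57
eef_pos: [0.5897, -0.1299, 0.1225]
eef_rot: [0.002, -0.0, 1.0, -0.0]
wrist_force: [1.1, 1.7, 6.8]
opening: 0.366
grasp_force: 59.5
time_s: 19.15
eef_pos: [0.5897, -0.1303, 0.2634]
eef_rot: [0.003, -0.0, 1.0, -0.001]
wrist_force: [-0.7, 0.0, -0.6]
opening: 0.37
grasp_force: 59.7
[-2.45 22.8  -0.2 ]
[382.29605906 168.90443211] [374.68671394 239.64464418]
```

View pics/j.png

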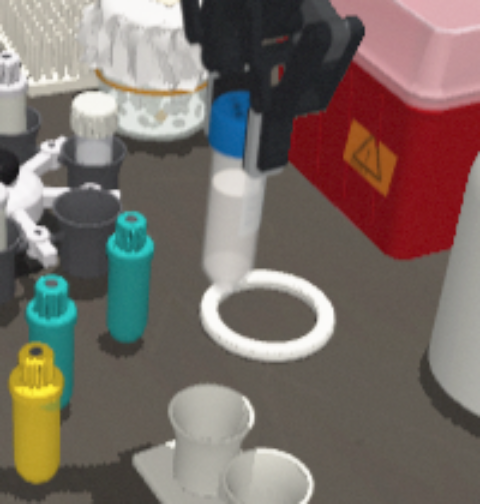

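Blue is held upright, its tip at crop (228,287) as predicted. Now to P1.

```bash
python3 -m pendant '[[-0.4,3.5,0,0],[-0.8,7,0,0],[-1.1,10.5,0,0],[-1.5,14,0,0],[-1.9,17.5,0,0],[-2.3,21,0,0],[-2.4,22.8,0,0],[-2.4,22.8,0,0],[-2.4,22.8,0,0]]' | head -2
python3 - <<'E'
from h import *
print(delta([.6141,.0977,.172])[0])
E
```

```text
time_s: 19.95
eef_pos: [0.6113, 0.0993, 0.2582]
[-0.31 -0.16  8.62]
```

```bash
python3 -m pendant '[[-0.2,-0.1,3,0],[-0.2,-0.1,6,0],[-0.2,-0.1,8.6,0],[-0.2,-0.1,8.6,0],[-0.2,-0.1,8.6,0]]' | head -4
python3 - <<'E'
from h import *
print(delta([.6141,.0977,.125])[0])
E
```

```text
time_s: 20.37
eef_pos: [0.6128, 0.096, 0.1722]
eef_rot: [-0.003, 0.001, 1.0, -0.0]
wrist_force: [-0.1, -0.4, -0.3]
[-0.16  0.17  4.72]
```

```bash
python3 -m pendant '[[-0.1,0.1,1,0],[-0.1,0.1,2,0],[-0.1,0.1,3,0],[-0.1,0.1,4,0],[-0.1,0.1,4.7,0],[-0.1,0.1,4.7,0]]'
python3 -m pendant '[[0,0,0,0],[0,0,0,0],[0,0,0,0],[0,0,0,0],[0,0,-3,0],[0,0,-6,0],[0,0,-9,0],[0,0,-12,0],[0,0,-12,0]]' 0.65 | head -2
python3 -m pendant '[[0,-4,0,0],[0,-8,0,0],[0,-12,0,0],[0,-16,0,0],[0,-20,0,0],[0,-24,0,0],[0,-24,0,0]]' | head -2
python3 - <<'E'
from h import *
im=imaging.camera("scene")[:,:,::-1]
print(proj("scene",[.6141,.0977,.132]),proj("top",[.6141,.0977,.132]))
a=cv2.resize(im[110:260,190:360],None,fx=2.3,fy=2.3)
im=imaging.camera("top")[:,:,::-1]
b=cv2.resize(im[150:300,140:310],None,fx=2.3,fy=2.3)
cv2.imwrite("pics/k.png", np.hstack([a,b]))
E
```

```text
time_s: 20.87
eef_pos: [0.6144, 0.0983, 0.1252]
eef_rot: [-0.001, -0.0, 1.0, -0.0]
wrist_force: [1.0, -0.4, -1.1]
opening: 0.37
grasp_force: 59.7
time_s: 21.62
eef_pos: [0.6188, 0.0984, 0.2556]
time_s: 22.2
eef_pos: [0.6151, -0.1491, 0.2476]
[317.07331122 171.4932345 ] [251.0396622  189.59969603]
```

View pics/k.png

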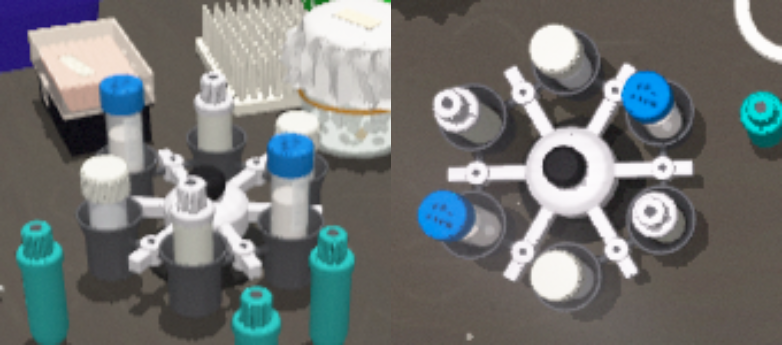

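Both views show whites top and bottom, blues across, and stems across. Blue P1's cap top at scene (316.5,172) matches a seated tube, so I hand in.

```bash
python3 -c "
from bench import workorder
print(workorder.hand_in())"
```

```text
the job is handed in; nothing more can be done
None
```

I handed the job in at about 22 s: all six tubes are fully down in the rotor, each straight across from the other of its kind. One mistyped row briefly pushed down on a gripped blue tube and made it slip about 1 cm in the grip, but nothing tipped or fell.

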